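# Walk the charged backup battery into its taped bay

### The arm

A 6-joint arm with a two-finger parallel gripper is mounted at the origin on the work surface. World frame = base frame: x ahead of the robot, y to its left, z up, the work surface at z = 0. Lengths are in mm, angles in degrees, forces in N, time in s.
With the tool pointing down it reaches from about 425 to 925 mm from the base axis. Payload 12.5 kg.
Tool frame: the origin (TCP) lies between the finger pads; the fingertips stand 17 mm ahead of it and the grasp point (between the pads) lies 2 mm behind it; z points along the fingers, y is the line along which they close (so a half turn about z gives the same grasp; the last joint's range is limited). The gripper opens to 85 mm and grips with 20 to 120 N. Pads are 22 mm wide; open, the fingers measure 114 mm over their backs; the gripper's body (76 mm by 85 mm) begins 54 mm behind the grasp point. The pads swing forward as they close: fully open they stand 13 mm farther back than shut.
Start: joints at [68.033, 28.126, 89.318, -0, 62.55, -6.05], TCP at [171.382, 601.058, 248.327] pointing down, gripper open.
Joint ranges: [-177.58, 177.58], [-47.91, 125.51], [2.72, 160], [-65.01, 245.01], [3.68, 167.84], [-153.87, 153.87]. Speed limits (degrees/s): [127.2, 127.2, 159.86, 180, 180, 180].

### API

Orientations are given as [roll, pitch, yaw] about the fixed x, y, z axes, in that order (R = Rz(yaw) Ry(pitch) Rx(roll)).
In Python, from cell import arm gives the robot as it stands. The module is installed in compiled form; this text tells all that it offers.
- The arm moves only by the tool play_rows, never from a script. Its argument "rows" is a list that holds one entry, the list of rows, each a list of 6 numbers: the shift along the tool's x, y, z in units of 800 mm (1.0 is 800 mm), then the turn, a rotation vector about the tool's x, y, z in units of pi/4 rad (1.0 is pi/4 rad). A call has 1 to 12 rows; each row is the pose to reach, as a shift and turn from the pose commanded when the call began, along the tool's axes at that moment; what a row does not reach only later rows make up. A row lasts 1/8 s, in which the tool goes at most 62.5 mm and 10.7 degrees, less where a joint would pass 70% of its speed; a pose out of reach is approached as far as the arm can. A call with a number of a shift or a turn outside -1 to 1 is refused whole. A call with a gripper value outside its range is refused whole. "jaw" is the opening, from 0 (shut) to 1 (fully open), set as the call begins (left out, the last holds). The fingers move at their own pace and stop on an object; the grip force is fixed at half the most. Time passes only in rows, so rows that repeat a pose let the fingers close. It gives the time, the measured TCP pose, the force, the opening and the grip force at its end, in the units of the state.
- arm.get_obs(): the state, without advancing time (a new reading comes with each control period).
- arm.capture(name): name is "side" or "top" or "wrist"; returns (picture, depth): 480x640x3 uint8, red, green, blue; 480x640 float32, mm along the optical axis (not along the pixel's ray), 0 where there is no reading.
- arm.camera_params(name): a dict with "intrinsics" (3x3 intrinsics, pixels), "R" (3x3) and "t" (3): a world point X has camera coordinates R X + t; the wrist camera has in their place "tool_from_camera" (4x4, takes a point from camera to tool coordinates, whose origin is the TCP and whose axes are the flange's). Camera axes: x right, y down, z forward; pixel columns grow to the right and rows downward; lengths in mm; the calibration is good to about 2 mm. A picture is of the moment at which its call begins: read the wrist's pose just before it. camera_params takes no time and is no camera call.
- arm.finish_job(): hands the job in; it is judged then, once.
The state is a dict: "time_s": time; "q": joint angles; "dq": joint speeds; "effort": joint torques, N m; "tcp_pos": TCP position; "tool_rot": TCP orientation; "force": force on the tool from outside, world axes, zero at the start; "ft_torque": the same for the moment, N m; "opening": opening from 0.0 (shut) to 1.0 (fully open); "grasp_force": force on a finger pad.
Only numpy, scipy, OpenCV 4.12 (cv2) and the standard library are available. Lean on these libraries where they do the work, as an engineer would, in place of code of your own. Each camera call takes 0.05 s, during which the arm holds its last target. There are 200 camera calls.

### The job

Walk the battery with the green lid straight ahead into the yellow-taped bay by pushing the corners of the side nearest the robot in turn: first the left corner until the battery has clearly swung round (a good 15 degrees from square with the bay), then the right corner until it has swung just as clearly the other way, and so on, until it stands wholly inside the tape and square with it. Keep it standing on the bench, neither lifted nor tipped, and leave the battery with the red lid where it is.

Things in the scene. Friction and masses are not known exactly. Their poses are not given: they have to be found in the camera images.
- battery: To move: grey ribbed case, GREEN lid, 104 (x) by 160 (y) by 88 mm high, terminals to 94; 0.9 kg, too wide to grip. Origin: centre of underside; x ahead to the bay, y left. Push the face x = -52; its corners: y = +80 (left), -80 (right). Rubber feet at x +-35, y +-38 mm: a low push 60 mm off the middle swings it about a point some 100 mm beyond the middle; the middle gains some 100 mm per rad.
- bay: Rectangle of flat yellow tape on the bench, nothing to bump against: clear inside 144 mm deep (x) by 200 mm wide (y), tape 18 mm broad. Origin: its centre on the bench; x points away from the robot (turned up to 14 degrees either way), y left. At the start the battery stands 100 to 130 mm short of it along its x, within 10 mm sideways and 5 degrees of square.
- bay_diag (a point): The bay's centre again, but with axes turned 45 degrees to the left of the bay's (about z); used only to tell which way round the battery has swung.
- other: The flat battery, to be left alone: same case and size with a RED lid, standing to one side of the bay. Origin: centre of its underside.
Things that resemble listed ones, but are neither listed nor needed, are in the scene too. Leave any blue look-alike of the battery alone.

How it is judged (in metres and radians):
On the way, in this order (a step that is already met when the one before it is completed fails the run):
1. left corner pushed ahead: the battery is turned clockwise by 10 degrees or more from square with the bay (angle between the x axis of battery and the x axis of bay_diag, either way round above 0.96 rad), for 0.1 s.
2. right corner pushed ahead: the battery is turned anticlockwise by 10 degrees or more (angle between the x axis of battery and the x axis of bay_diag, either way round below 0.61 rad), for 0.1 s.
At the end, for the whole second after the job is handed in: The green-lidded battery stands upright and still on the bench inside the tape: its middle within 21 mm of the bay's centre along and across the bay, square with the bay within 10 degrees (x of battery in the frame of bay between -0.021 and 0.021 m and y of battery in the frame of bay between -0.021 and 0.021 m and angle between the x axis of battery and the x axis of bay, either way round below 0.18 rad and angle between battery's own z axis and vertical below 0.06 rad and height (world z) of battery below 0.006 m and linear speed of battery below 0.01 m/s); the robot touches nothing.
It fails at once if the green-lidded battery is lifted off the bench (12 mm) or tipped (more than 11 degrees) (height (world z) of battery above 0.012 m or angle between battery's own z axis and vertical above 0.2 rad).
It fails at once if the red-lidded battery is shifted by more than 15 mm (distance of other from where it was at the start of the episode above 0.015 m).
It also fails if it takes over 48 s, if anything falls off the work surface, if the arm or the gripper's body presses on something with over 40 N, if the wrist force passes 120 N, or if a joint passes its speed limit or range.

## Working session

There is one attempt and no reset: what is moved stays moved. The work goes in short steps, Python scripts to look and compute and a tool call to move; the robot and the scene stay as the last step left them, time stands still between calls to the robot, and variables do not carry over. Pictures are saved under pics/ and viewed, at most 10 in all, crops included, and the job is handed in when it is done.

Besides the shell and the picture viewer there is one more tool, called after "Call:" by a JSON object that holds its "fn" and its "kwargs", one argument or row to a line. play_rows: Moves the arm, as the interface text tells. Its arguments: {"type":"object","properties":{"rows":{"type":"array","items":{"type":"array","items":{"type":"array","items":{"type":"number"}}}},"jaw":{"type":"number"}},"required":["rows"]}

```bash
mkdir -p pics
python3 - <<'E'
from cell import arm
import cv2,numpy as np
o=arm.get_obs();print(o['time_s'],o['tcp_pos'],o['tool_rot'],o['opening'])
for n in['top','side']:
    p,d=arm.capture(n);cv2.imwrite(f'pics/{n}0.png',p[:,:,::-1]);np.savez(f'{n}0.npz',p=p,d=d)
    c=arm.camera_params(n);print(n,c['intrinsics'],c['R'],c['t'])
E
```

```text
0.0 [171.29084123 600.83592119 247.71359072] [-1.79932930e+02 -6.47318951e-03  1.64085108e+02] 0.9996575149206843
top [[600.0215754    0.         322.61122234]
 [  0.         600.0215754  252.73732185]
 [  0.           0.           1.        ]] [[-1.34245131e-02 -9.99905719e-01 -2.88727078e-03]
 [-9.90069374e-01  1.36964511e-02 -1.39910835e-01]
 [ 1.39937189e-01  9.80363536e-04 -9.90159897e-01]] [ -27.22584895  475.14247375 1096.28854803]
side [[446.73093992   0.         314.19342316]
 [  0.         446.73093992 231.85870715]
 [  0.           0.           1.        ]] [[ 0.94692396 -0.32072568 -0.02168073]
 [-0.2189324  -0.59405986 -0.77405522]
 [ 0.23537973  0.73771805 -0.63274676]] [-495.00044425  103.56733497  712.63718719]
```

View pics/top0.png

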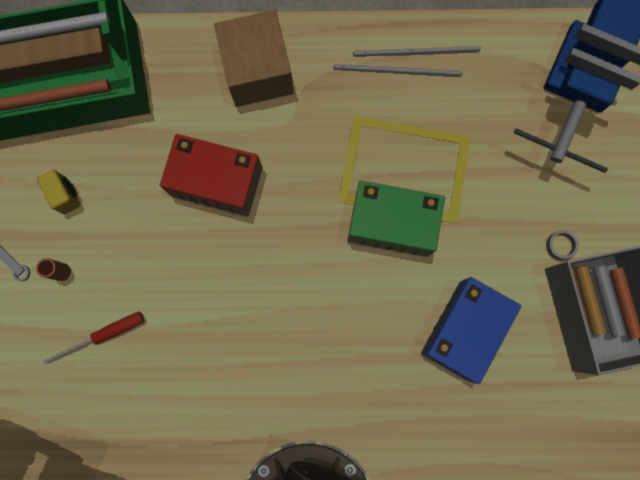

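View pics/side0.png

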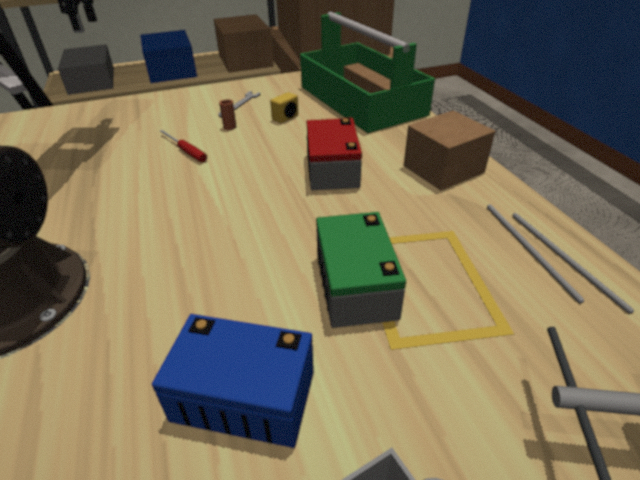

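Top view: the candidates are green lid (398,217), red lid (212,172) and blue lid (472,330). The taped bay is at about (405,170), just beyond the green one. The green-lidded case is the target; the green tote at (70,60) is no battery. Next I'll measure and confirm in a crop.

```bash
cat > h.py <<'E'
import cv2,numpy as np
from cell import arm
def ray(n,uv,z):
    c=arm.camera_params(n);K,R,t=c['intrinsics'],c['R'],np.array(c['t']).ravel()
    uv=np.atleast_2d(uv).astype(float);d=np.c_[uv,np.ones(len(uv))]@np.linalg.inv(K).T@R
    o=-R.T@t
    return (o+d*((z-o[2])/d[:,2])[:,None])[:,:2]
def mask(p,lo,hi,s=110,v=40):
    h=cv2.cvtColor(p,cv2.COLOR_RGB2HSV);return cv2.inRange(h,(lo,s,v),(hi,255,255))
def lid(n,p,lo=50,hi=80,near=None,z=88):
    m=cv2.morphologyEx(mask(p,lo,hi),cv2.MORPH_CLOSE,np.ones((15,15)))
    best=None
    for c in cv2.findContours(m,cv2.RETR_EXTERNAL,cv2.CHAIN_APPROX_NONE)[0]:
        if cv2.contourArea(c)<1500: continue
        w=ray(n,c[:,0],z).astype(np.float32);r=cv2.minAreaRect(w)
        if near is None or best is None or np.hypot(*(np.array(r[0])-near))<np.hypot(*(np.array(best[0])-near)): best=r
    (cx,cy),(a,b),th=best
    yaw=(th if a<b else th+90); yaw=(yaw+90)%180-90
    return np.array([cx,cy]),sorted((a,b)),yaw
E
python3 - <<'E'
from h import *
for n in['top','side']:
    p=np.load(n+'0.npz')['p']
    print(n,'green',lid(n,p,near=(700,-130)))
    m=mask(p,22,33,90,60);k,l,s,ce=cv2.connectedComponentsWithStats(m)
    i=[j for j in range(1,k) if s[j,4]>400 and s[j,2]>90][:4];print([(s[j],ce[j]) for j in i])
p=np.load('top0.npz')['p']
m=mask(p,22,33,120,60);m[:, :330]=0;m[:,480:]=0;m[:110]=0;m[230:]=0
cv2.imwrite('m.png',m)
for n,u in [('top',[[212,172],[398,217]])]: print(ray(n,u,88))
h=cv2.cvtColor(p,cv2.COLOR_RGB2HSV);print(h[132,400:403],h[180,460],h[160,400],h[175,347])
cv2.imwrite('pics/c.png',np.hstack([cv2.resize(p[110:270,320:500,::-1],None,fx=2.2,fy=2.2),cv2.cvtColor(cv2.resize(m[110:270,320:500],None,fx=2.2,fy=2.2),8)]))
E
```

```text
top green (array([ 532.68457031, -168.46624756]), [103.08854675292969, 157.77655029296875], -11.602981567382812)
[(array([348,  27, 164,   9, 636], dtype=int32), array([427.16352201,  32.31132075])), (array([ 294,   83,  239,   34, 1612], dtype=int32), array([390.95409429,  96.43486352])), (array([ 183,  108,  358,  120, 9001], dtype=int32), array([372.57749139, 149.52527497])), (array([  0, 153, 168,  13, 874], dtype=int32), array([ 83.00915332, 160.25286041]))]
side green (array([ 529.62054443, -178.62078857]), [103.65243530273438, 168.2789306640625], -11.326866149902344)
[(array([ 384,  220,  145,  260, 7134], dtype=int32), array([451.96131203, 351.13708999]))]
[[ 618.71281116  166.25366527]
 [ 530.27311889 -170.71066233]]
[[ 25 141 114]
 [ 26 152 124]
 [ 26 155 125]] [ 27 164 134] [ 23  87 135] [ 28 159 133]
```

View pics/c.png

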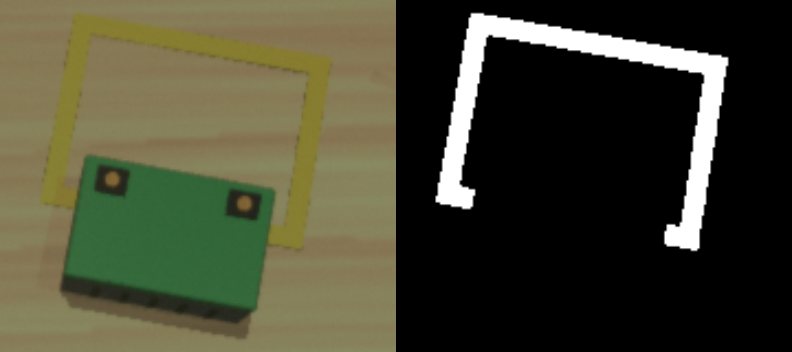

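The crop confirms it: the green lid with terminals (crop 110,180 and 243,203) stands at the near side of the tape rectangle, and the tape mask is clean (both near corners visible).

Run:
```python
from h import *
m=cv2.imread('m.png',0);w=ray('top',np.argwhere(m>0)[:,::-1],0).astype(np.float32)
r=cv2.minAreaRect(w);print('bay',r)
p=np.load('side0.npz')['p'];m=mask(p,22,33,120,60)
k,l,s,ce=cv2.connectedComponentsWithStats(m);j=1+np.argmax(s[1:,4]);print(s[j])
w2=ray('side',np.argwhere(l==j)[:,::-1],0).astype(np.float32);print('bay side',cv2.minAreaRect(w2))
pt=np.load('top0.npz')['p']
print('blue',lid('top',pt,100,125,near=(350,-280)),'red',lid('top',pt,0,6,near=(618,166)))
# depth check lid height
c=arm.camera_params('top');d=np.load('top0.npz')['d'][217,398];K=c['intrinsics']
x=np.linalg.inv(K)@[398,217,1]*d;print(c['R'].T@(x-np.ravel(c['t'])))
```

```text
bay ((645.5723266601562, -197.6119384765625), (237.12100219726562, 181.4340362548828), 78.72576141357422)
[ 384  231  130  118 2948]
bay side ((645.40673828125, -198.15708923339844), (237.07138061523438, 180.83804321289062), 78.73042297363281)
blue (array([ 327.35244751, -296.82626343]), [105.16040802001953, 158.81321716308594], 59.1027946472168) red (array([621.0302124 , 172.14743042]), [104.08688354492188, 159.0904083251953], -15.452110290527344)
[ 530.58798426 -170.91097364   86.43190894]
```

```bash
cat >> h.py <<'E'
from scipy.spatial.transform import Rotation as Ro
BAY=np.array([645.5,-197.9]);BY=-11.27
def rot(a): a=np.radians(a);return np.array([[np.cos(a),-np.sin(a)],[np.sin(a),np.cos(a)]])
def row(x,y,z,yaw):
    "world target (tool down) -> row numbers"
    o=arm.get_obs();R=Ro.from_euler('xyz',o['tool_rot'],degrees=True)
    s=R.inv().apply(np.array([x,y,z])-o['tcp_pos'])/800
    t=(R.inv()*Ro.from_euler('xyz',[180,0,yaw],degrees=True)).as_rotvec()/(np.pi/4)
    return np.round(np.r_[s,t],4).tolist()
def bat(c,yaw,fx,fy): return np.array(c)+rot(yaw)@[fx,fy]
def look(n,tag=None):
    p,d=arm.capture(n)
    if tag: cv2.imwrite(f'pics/{tag}.png',p[:,:,::-1])
    c,s,y=lid(n,p,near=(590,-185));b=rot(BY).T@(c-BAY)
    print(n,'c',c.round(1),'size',np.round(s,1),'yaw',round(y,2),'| bay x,y',b.round(1),'turn',round(y-BY,2))
    return c,y
E
python3 - <<'E'
from h import *
print(row(480,280,248,168.5));print(row(430,-70,230,168.5))
E
```

```text
[-0.4811, -0.2799, -0.0, -0.0013, -0.0002, -0.0981]
[-0.5409, -0.7177, 0.0229, -0.0013, -0.0002, -0.0981]
```

Call:
{"fn": "play_rows", "kwargs": {
  "rows": [
    [[-0.48,-0.28,0,0,0,-0.098],[-0.48,-0.28,0,0,0,-0.098],[-0.48,-0.28,0,0,0,-0.098],[-0.48,-0.28,0,0,0,-0.098],[-0.48,-0.28,0,0,0,-0.098],[-0.48,-0.28,0,0,0,-0.098],[-0.48,-0.28,0,0,0,-0.098],[-0.54,-0.718,0.023,0,0,-0.098],[-0.54,-0.718,0.023,0,0,-0.098],[-0.54,-0.718,0.023,0,0,-0.098],[-0.54,-0.718,0.023,0,0,-0.098],[-0.54,-0.718,0.023,0,0,-0.098]]
  ],
  "jaw": 0
}}

```text
time_s: 1.6
tcp_pos: [434.5, -26.0, 232.2]
tool_rot: [180.0, 0.0, 168.5]
force: [0.7, -0.5, 0.3]
opening: 0.001
grasp_force: 0.0
```

Run:
```python
from h import *
print(arm.get_obs()['tcp_pos'],arm.get_obs()['tool_rot'])
c,y=(532,-169.5),-11.5
for z in(120,40):print(row(*bat(c,y,-92,62),z,168.5))
print(row(*bat(c,y,-66,62),40,168.5))
```

```text
[434.49444723 -25.99574297 232.18084116] [1.79996489e+02 1.25894985e-02 1.68508791e+02]
[-0.0402, -0.074, 0.1402, 0.0001, 0.0003, 0.0002]
[-0.0401, -0.074, 0.2402, 0.0001, 0.0003, 0.0002]
[-0.0726, -0.074, 0.2402, 0.0001, 0.0003, 0.0002]
```

Call:
{"fn": "play_rows", "kwargs": {
  "rows": [
    [[-0.04,-0.06,0.1,0,0,0],[-0.04,-0.06,0.14,0,0,0],[-0.04,-0.06,0.14,0,0,0],[-0.04,-0.06,0.14,0,0,0]]
  ]
}}

```text
time_s: 2.1
tcp_pos: [457.0, -77.2, 121.3]
tool_rot: [180.0, 0.0, 168.5]
force: [0.3, 0.5, -0.0]
opening: 0.001
grasp_force: 0.0
```

Run:
```python
from h import *
print(arm.get_obs()['tcp_pos'],arm.get_obs()['tool_rot'])
look('top','t1');look('side')
c,y=(532,-169.5),-11.5
print(row(*bat(c,y,-92,62),40,168.5))
print(row(*bat(c,y,-66,62),40,168.5))
```

```text
[456.96403939 -77.15885382 121.3212499 ] [1.79992181e+02 3.04064385e-03 1.68501887e+02]
top c [ 532.8 -168.5] size [101.8 157.3] yaw -11.41 | bay x,y [-116.3    6.8] turn -0.14
side c [ 530.  -178.6] size [103.7 168. ] yaw -12.0 | bay x,y [-117.    -3.6] turn -0.73
[0.0009, -0.0172, 0.1029, -0.0003, 0.0039, 0.0012]
[-0.0316, -0.0172, 0.103, -0.0003, 0.0039, 0.0012]
```

View pics/t1.png

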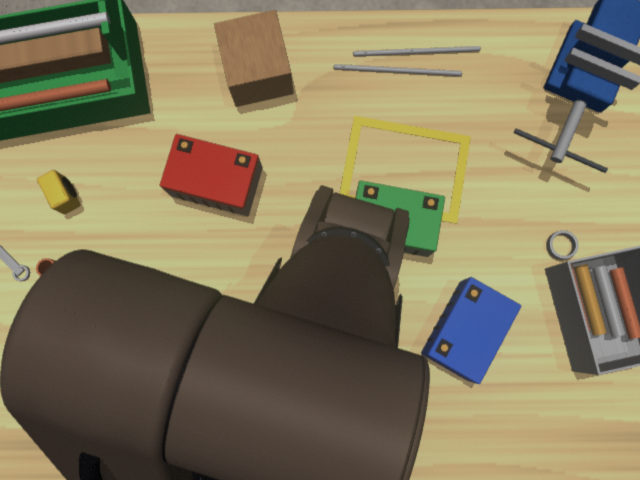

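Call:
{"fn": "play_rows", "kwargs": {
  "rows": [
    [[0,-0.017,0.05,0,0,0],[0,-0.017,0.1,0,0,0],[0,-0.017,0.103,0,0,0],[-0.02,-0.017,0.103,0,0,0],[-0.032,-0.017,0.103,0,0,0],[-0.032,-0.017,0.103,0,0,0]]
  ]
}}

```text
time_s: 2.95
tcp_pos: [480.0, -95.9, 39.3]
tool_rot: [-180.0, 0.1, 168.5]
force: [-0.1, -0.6, -0.1]
opening: -0.004
grasp_force: 0.0
```

```bash
cat >> h.py <<'E'
def swing(c,yaw,side,angs,fx=-63,fy=62,z=40,piv=100,toolyaw=None):
    "rows pushing left(+1)/right(-1) corner; angs = turned amounts in degrees"
    P=bat(c,yaw,0,-side*piv);F=bat(c,yaw,fx,side*fy);out=[]
    for a in angs:
        w=P+rot(-side*a)@(F-P)
        out.append(row(*w,z,(180+yaw-side*a)))
    for r in out: print(r)
E
python3 - <<'E'
from h import *
o=arm.get_obs();print(o['tcp_pos'],o['tool_rot'],o['force'])
c,y=look('top')
print('finger in battery',rot(y).T@(o['tcp_pos'][:2]-c))
swing((532.7,-168.7),-11.4,1,range(2,21,2))
E
```

```text
[480.04902218 -95.91309995  39.25897935] [-1.79986522e+02  1.40094080e-01  1.68531634e+02] [-0.13178753 -0.64904878 -0.14265327]
top c [ 540.  -170.4] size [ 89.  156.8] yaw -12.45 | bay x,y [-108.9    6.4] turn -1.18
finger in battery [-74.55862126  59.81307003]
[-0.0116, 0.004, -0.0014, -0.0001, 0.002, 0.0427]
[-0.0188, 0.0064, -0.0013, -0.0001, 0.002, 0.0871]
[-0.0261, 0.0085, -0.0013, -0.0, 0.002, 0.1316]
[-0.0334, 0.0104, -0.0013, 0.0, 0.002, 0.176]
[-0.0408, 0.012, -0.0013, 0.0, 0.002, 0.2205]
[-0.0483, 0.0134, -0.0013, 0.0001, 0.002, 0.2649]
[-0.0558, 0.0145, -0.0013, 0.0001, 0.002, 0.3093]
[-0.0633, 0.0153, -0.0013, 0.0001, 0.002, 0.3538]
[-0.0709, 0.0159, -0.0013, 0.0002, 0.002, 0.3982]
[-0.0785, 0.0162, -0.0013, 0.0002, 0.002, 0.4427]
```

Call:
{"fn": "play_rows", "kwargs": {
  "rows": [
    [[-0.006,0.003,0,0,0,0.02],[-0.0116,0.004,0,0,0,0.043],[-0.0188,0.0064,0,0,0,0.087],[-0.0261,0.0085,0,0,0,0.132],[-0.0334,0.0104,0,0,0,0.176],[-0.0408,0.012,0,0,0,0.22],[-0.0483,0.0134,0,0,0,0.265],[-0.0558,0.0145,0,0,0,0.309],[-0.0633,0.0153,0,0,0,0.354],[-0.0633,0.0153,0,0,0,0.354]]
  ]
}}

```text
time_s: 4.25
tcp_pos: [531.9, -94.3, 37.8]
tool_rot: [180.0, 0.1, 152.6]
force: [0.3, -1.0, -0.4]
opening: -0.001
grasp_force: 0.0
```

```bash
python3 - <<'E'
from h import *
o=arm.get_obs();print(o['tcp_pos'],o['tool_rot'],o['force'])
look('top','t2');look('side','s2')
E
python3 -c "
import cv2,numpy as np
a=cv2.imread('pics/t2.png')[100:400,200:600];b=cv2.imread('pics/s2.png')[150:450,200:600];cv2.imwrite('pics/ts2.png',np.hstack([a,b]))"
```

```text
[531.93573504 -94.25139657  37.80211447] [1.79987461e+02 5.23585289e-02 1.52550644e+02] [ 0.34854124 -0.95435928 -0.44585099]
top c [836.9 443.1] size [258.  277.2] yaw 9.79 | bay x,y [ 62.5 666.1] turn 21.06
side c [ 554.8 -189.2] size [101.9 168.6] yaw -31.16 | bay x,y [-90.6  -9.1] turn -19.89
```

View pics/ts2.png

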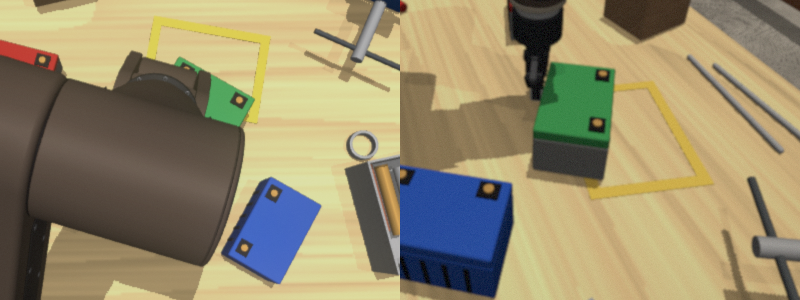

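Side view: the lid is fully visible and turned about 20° clockwise, with the finger at its left corner. Next: back off and cross to the right corner.

Run:
```python
from h import *
c,y=(557.7,-179),-30.9
for f in((-95,60),(-95,-62),(-72,-62)):print(row(*bat(c,y,*f),40,180+y))
```

```text
[0.0362, 0.0031, -0.0027, 0.0002, 0.0009, 0.0776]
[0.0455, -0.1491, -0.0028, 0.0002, 0.0009, 0.0776]
[0.0168, -0.1509, -0.0027, 0.0002, 0.0009, 0.0776]
```

Call:
{"fn": "play_rows", "kwargs": {
  "rows": [
    [[0.036,0.003,-0.003,0,0,0.078],[0.04,-0.05,-0.003,0,0,0.078],[0.045,-0.12,-0.003,0,0,0.078],[0.045,-0.149,-0.003,0,0,0.078],[0.045,-0.15,-0.003,0,0,0.078],[0.017,-0.151,-0.003,0,0,0.078],[0.017,-0.151,-0.003,0,0,0.078]]
  ]
}}

```text
time_s: 5.22
tcp_pos: [464.8, -195.0, 40.3]
tool_rot: [180.0, 0.1, 149.1]
force: [0.3, -0.4, -0.3]
opening: -0.002
grasp_force: 0.0
```

Run:
```python
from h import *
o=arm.get_obs();print(o['tcp_pos'],o['tool_rot'],o['force'])
look('top');c,y=look('side')
c=c+[2.9,10]
print('finger in battery',rot(y).T@(o['tcp_pos'][:2]-c))
swing(c,y,-1,range(4,41,4),fx=-64.5)
```

```text
[ 464.81702736 -194.98553313   40.28343687] [1.79992412e+02 9.48789280e-02 1.49094682e+02] [ 0.25898113 -0.3573058  -0.28528776]
top c [ 572.6 -188.5] size [ 69.7 156.6] yaw -30.78 | bay x,y [-73.3  -5. ] turn -19.51
side c [ 554.4 -188.8] size [103.  168.4] yaw -31.03 | bay x,y [-91.2  -8.8] turn -19.76
finger in battery [-70.84754108 -61.56591112]
[-0.0244, -0.0057, 0.0001, 0.0001, -0.0008, -0.0857]
[-0.039, -0.0099, 0.0001, 0.0002, -0.0008, -0.1746]
[-0.0539, -0.013, 0.0001, 0.0002, -0.0008, -0.2635]
[-0.069, -0.0151, 0.0001, 0.0002, -0.0008, -0.3524]
[-0.0842, -0.0161, 0.0001, 0.0002, -0.0008, -0.4413]
[-0.0994, -0.0161, 0.0001, 0.0003, -0.0008, -0.5302]
[-0.1146, -0.0149, 0.0, 0.0003, -0.0008, -0.6191]
[-0.1296, -0.0128, 0.0, 0.0003, -0.0007, -0.708]
[-0.1445, -0.0096, 0.0, 0.0004, -0.0007, -0.7969]
[-0.1591, -0.0054, 0.0, 0.0004, -0.0007, -0.8857]
```

Call:
{"fn": "play_rows", "kwargs": {
  "rows": [
    [[-0.012,-0.003,0,0,0,-0.03],[-0.0244,-0.0057,0,0,0,-0.086],[-0.032,-0.008,0,0,0,-0.13],[-0.039,-0.01,0,0,0,-0.175],[-0.0465,-0.0115,0,0,0,-0.22],[-0.054,-0.013,0,0,0,-0.264],[-0.0615,-0.014,0,0,0,-0.308],[-0.069,-0.015,0,0,0,-0.352],[-0.0765,-0.0156,0,0,0,-0.397],[-0.084,-0.016,0,0,0,-0.441],[-0.092,-0.016,0,0,0,-0.486],[-0.092,-0.016,0,0,0,-0.486]]
  ]
}}

```text
time_s: 6.82
tcp_pos: [520.9, -244.2, 40.3]
tool_rot: [-180.0, 0.1, 171.0]
force: [-0.7, -0.7, -0.0]
opening: 0.0
grasp_force: 0.0
```

Run:
```python
from h import *
o=arm.get_obs();print(o['tcp_pos'],o['tool_rot'],o['force'])
look('top');c,y=look('side')
c=c+[2.9,10]
print('finger in battery',rot(y).T@(o['tcp_pos'][:2]-c))
swing(c,y,-1,range(2,25,2),fx=-64.5)
```

```text
[ 520.87973627 -244.24463443   40.26782196] [-1.79981551e+02  7.52991674e-02  1.70954042e+02] [-0.67065607 -0.72295843 -0.02011915]
top c [837.2 443.3] size [257.6 277.9] yaw 9.99 | bay x,y [ 62.7 666.3] turn 21.26
side c [ 591.1 -202.1] size [101.6 158.7] yaw -4.61 | bay x,y [-52.6 -14.8] turn 6.66
finger in battery [-68.64474231 -57.82760302]
[-0.0134, -0.0072, 0.0003, -0.0003, 0.0012, -0.1441]
[-0.0208, -0.0091, 0.0003, -0.0003, 0.0011, -0.1885]
[-0.0282, -0.0107, 0.0003, -0.0003, 0.0011, -0.233]
[-0.0357, -0.012, 0.0004, -0.0003, 0.0011, -0.2774]
[-0.0432, -0.0131, 0.0004, -0.0003, 0.0011, -0.3219]
[-0.0508, -0.0139, 0.0004, -0.0004, 0.0011, -0.3663]
[-0.0584, -0.0145, 0.0004, -0.0004, 0.0011, -0.4108]
[-0.066, -0.0148, 0.0004, -0.0004, 0.0011, -0.4552]
[-0.0736, -0.0148, 0.0004, -0.0004, 0.0011, -0.4996]
[-0.0812, -0.0146, 0.0004, -0.0004, 0.0011, -0.5441]
[-0.0888, -0.0141, 0.0004, -0.0005, 0.0011, -0.5885]
[-0.0963, -0.0133, 0.0004, -0.0005, 0.0011, -0.633]
```

Call:
{"fn": "play_rows", "kwargs": {
  "rows": [
    [[-0.004,-0.003,0,0,0,-0.07],[-0.01,-0.006,0,0,0,-0.14],[-0.016,-0.008,0,0,0,-0.19],[-0.022,-0.009,0,0,0,-0.235],[-0.028,-0.0105,0,0,0,-0.28],[-0.034,-0.0115,0,0,0,-0.32],[-0.04,-0.0125,0,0,0,-0.37],[-0.046,-0.013,0,0,0,-0.41],[-0.05,-0.0135,0,0,0,-0.43],[-0.05,-0.0135,0,0,0,-0.43]]
  ]
}}

```text
time_s: 8.18
tcp_pos: [558.3, -260.9, 40.3]
tool_rot: [-180.0, 0.0, -169.7]
force: [-1.0, -0.4, 0.9]
opening: -0.002
grasp_force: 0.0
```

Run:
```python
from h import *
o=arm.get_obs();print(o['tcp_pos'],o['tool_rot'],o['force'])
c,y=look('side','s3')
c=c+[2.9,5]
print('finger in battery',rot(y).T@(o['tcp_pos'][:2]-c))
look('top','t3')
a=cv2.imread('pics/t3.png')[100:400,200:600];b=cv2.imread('pics/s3.png')[150:450,200:600];cv2.imwrite('pics/ts3.png',np.hstack([a,b]))
```

```text
[ 558.33313564 -260.94801815   40.25210412] [-1.79981640e+02  3.85998689e-02 -1.69722400e+02] [-0.96552328 -0.35632589  0.86526086]Traceback (most recent call last):
  File "<stdin>", line 3, in <module>
  File "h.py", line 33, in look
    c,s,y=lid(n,p,near=(590,-185));b=rot(BY).T@(c-BAY)
          ~~~^^^^^^^^^^^^^^^^^^^^^
  File "h.py", line 17, in lid
    (cx,cy),(a,b),th=best
    ^^^^^^^^^^^^^^^^
TypeError: cannot unpack non-iterable NoneType object
```

Call:
{"fn": "play_rows", "kwargs": {
  "rows": [
    [[0.04,0,0,0,0,0],[0.05,0.02,0,0,0,0],[0.05,0.08,0,0,0,0],[0.05,0.15,0,0,0,0],[0.05,0.15,0,0,0,0],[0.05,0.15,0,0,0,0]]
  ]
}}

```text
time_s: 8.98
tcp_pos: [497.9, -150.2, 40.4]
tool_rot: [-180.0, 0.1, -169.7]
force: [0.6, -0.3, -0.9]
opening: 0.0
grasp_force: 0.0
```

Run:
```python
from h import *
o=arm.get_obs();print(o['tcp_pos'],o['tool_rot'],o['force'])
p,d=arm.capture('side');q,d=arm.capture('top');cv2.imwrite('pics/s3.png',p[:,:,::-1]);cv2.imwrite('pics/t3.png',q[:,:,::-1])
a=cv2.imread('pics/t3.png')[100:400,200:600];b=cv2.imread('pics/s3.png')[150:450,200:600];cv2.imwrite('pics/ts3.png',np.hstack([a,b]))
for n,i in(('side',p),('top',q)):
    c,s,y=lid(n,i,near=(610,-190));print(n,c,s,y,rot(BY).T@(c-BAY),y-BY)
```

```text
[ 497.89510678 -150.15113668   40.42459462] [-1.79962223e+02  7.10658105e-02 -1.69701914e+02] [ 0.5762911  -0.30710915 -0.88941732]
side [ 606.32965088 -194.74934387] [110.54065704345703, 163.91067504882812] 12.372771263122559 [-39.03077317  -4.56526346] 23.642771263122558
top [ 610.25640869 -185.38322449] [103.30558776855469, 157.9193878173828] 12.343327522277832 [-37.01018025   5.38766694] 23.61332752227783
```

View pics/ts3.png

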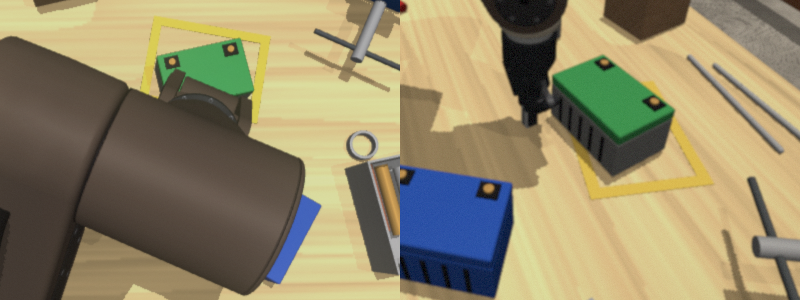

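Top view: battery is full size in the mask, turned 23.6° anticlockwise, 37 mm short, 5 mm left. Final left-corner swing.

Run:
```python
from h import *
swing((610.3,-185.4),12.3,1,[-4,0,2,4,6,8,10,12,14,16,18,20,22],fx=-65,piv=82)
```

```text
[-0.0347, 0.0005, 0.0004, -0.0007, 0.0012, -0.1351]
[-0.0468, 0.007, 0.0004, -0.0007, 0.0012, -0.0462]
[-0.0531, 0.01, 0.0004, -0.0006, 0.0012, -0.0018]
[-0.0594, 0.0127, 0.0004, -0.0006, 0.0012, 0.0426]
[-0.0658, 0.0152, 0.0004, -0.0006, 0.0012, 0.0871]
[-0.0723, 0.0175, 0.0004, -0.0006, 0.0012, 0.1315]
[-0.0789, 0.0196, 0.0004, -0.0006, 0.0012, 0.176]
[-0.0855, 0.0214, 0.0004, -0.0005, 0.0013, 0.2204]
[-0.0922, 0.023, 0.0004, -0.0005, 0.0013, 0.2649]
[-0.099, 0.0244, 0.0004, -0.0005, 0.0013, 0.3093]
[-0.1058, 0.0255, 0.0004, -0.0005, 0.0013, 0.3538]
[-0.1126, 0.0264, 0.0004, -0.0005, 0.0013, 0.3982]
[-0.1195, 0.027, 0.0004, -0.0004, 0.0013, 0.4426]
```

Call:
{"fn": "play_rows", "kwargs": {
  "rows": [
    [[-0.025,0.005,0,0,0,-0.045],[-0.04,0.007,0,0,0,-0.045],[-0.047,0.007,0,0,0,-0.045],[-0.053,0.01,0,0,0,0],[-0.0595,0.0125,0,0,0,0.043],[-0.066,0.015,0,0,0,0.087],[-0.0725,0.0175,0,0,0,0.13],[-0.079,0.0195,0,0,0,0.176],[-0.0855,0.0215,0,0,0,0.22],[-0.092,0.023,0,0,0,0.265],[-0.098,0.0242,0,0,0,0.305],[-0.098,0.0242,0,0,0,0.305]]
  ]
}}

```text
time_s: 10.58
tcp_pos: [570.9, -117.0, 40.1]
tool_rot: [180.0, -0.0, 176.5]
force: [-1.8, -0.3, 1.1]
opening: 0.004
grasp_force: 0.0
```

Run:
```python
from h import *
o=arm.get_obs();print(o['tcp_pos'],o['tool_rot'],o['force'])
for n in('side','top'):
    p,d=arm.capture(n)
    c,s,y=lid(n,p,near=(630,-190));print(n,c,s,y,rot(BY).T@(c-BAY),y-BY)
    print(rot(y).T@(o['tcp_pos'][:2]-c))
```

```text
[ 570.88749918 -116.96130294   40.14511557] [ 1.79995172e+02 -2.97061670e-03  1.76533935e+02] [-1.80095945 -0.29855924  1.13328475]
side [ 627.21142578 -194.25816345] [106.89424896240234, 166.83602905273438] -5.0440673828125 [-1.86476517e+01 -2.57341221e-03] 6.2259326171875
[-62.90189258  72.04541112]
top [837.17028809 443.31869507] [257.5752258300781, 277.8704528808594] 9.993773460388184 [ 62.65925232 666.31278866] 21.263773460388183
[-359.4740159  -505.56763318]
```

Call:
{"fn": "play_rows", "kwargs": {
  "rows": [
    [[-0.006,0.001,0,0,0,0.045],[-0.012,0.0015,0,0,0,0.09],[-0.018,0.002,0,0,0,0.13],[-0.022,0.002,0,0,0,0.16],[-0.022,0.002,0,0,0,0.16],[0.01,0.002,0,0,0,0.16],[0.05,0.002,0,0,0,0.16],[0.05,0.002,-0.1,0,0,0.16],[0.06,0.1,-0.18,0,0,0.16],[0.08,0.2,-0.2,0,0,0.16],[0.08,0.3,-0.2,0,0,0.16],[0.08,0.35,-0.2,0,0,0.16]]
  ]
}}

```text
time_s: 12.18
tcp_pos: [523.5, 112.2, 194.4]
tool_rot: [180.0, 0.2, 169.3]
force: [1.5, -0.6, -0.2]
opening: -0.003
grasp_force: 0.0
```

Run:
```python
from h import *
o=arm.get_obs();print(o['tcp_pos'],o['tool_rot'],o['force'])
for n in('side','top'):
    p,d=arm.capture(n);cv2.imwrite(f'pics/{n}4.png',p[:,:,::-1])
    c,s,y=lid(n,p,near=(640,-190));print(n,c,s,y,rot(BY).T@(c-BAY),y-BY)
a=cv2.imread('pics/top4.png')[100:400,200:600];b=cv2.imread('pics/side4.png')[150:450,200:600];cv2.imwrite('pics/ts4.png',np.hstack([a,b]))
```

```text
[523.49293697 112.18109874 194.43090679] [1.79953282e+02 1.72933546e-01 1.69342411e+02] [ 1.49702437 -0.63442783 -0.22673805]
side [ 638.32312012 -197.88990784] [105.44332885742188, 168.2450714111328] -10.877410888671875 [-7.04046132 -1.39269923] 0.3925891113281246
top [ 641.96948242 -188.08587646] [104.38739776611328, 157.5372772216797] -10.882003784179688 [-5.38043939  8.93490051] 0.3879962158203121
```

View pics/ts4.png

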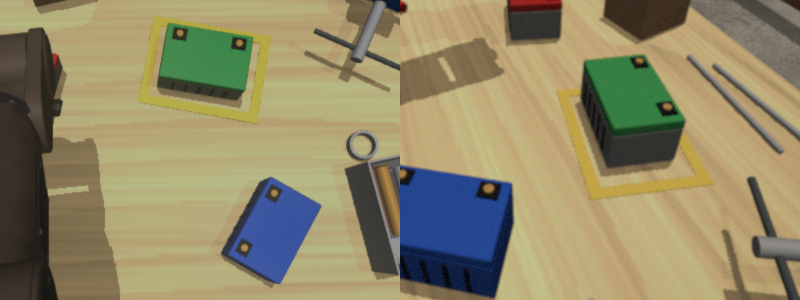

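The battery stands inside the tape and square with it: x -5 mm, y about +9 mm, turn 0.4°. The arm is clear.

Call:
{"fn": "play_rows", "kwargs": {
  "rows": [
    [[0,0,-0.02,0,0,0],[0,0,-0.02,0,0,0],[0,0,-0.02,0,0,0],[0,0,-0.02,0,0,0]]
  ]
}}

```text
time_s: 12.78
tcp_pos: [523.1, 110.0, 208.6]
tool_rot: [-180.0, -0.0, 169.3]
force: [0.1, -0.3, -0.8]
opening: -0.001
grasp_force: 0.0
```

```bash
python3 -c "
from cell import arm
print(arm.finish_job())"
```

```text
the job is handed in; nothing more can be done
None
```

I walked the green-lidded battery into the taped bay in three corner pushes (about 20° clockwise, 24° anticlockwise, then square) and handed the job in at 12.8 s. The last top-camera reading has it 5 mm short of the bay's centre, 9 mm left and 0.4° off square. The red-lidded battery was never touched, and the hand-in gave no verdict.

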